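# Find the stamped lamp carton and push it to the dispatch rail

## Task

Two identical lamp cartons stand side by side on the bench in front of the yellow-faced dispatch rail, and one of them has a red ring stamp on its underside. With the fingertips, tip first the left carton and then the right one over backwards, away from you towards the rail, so that each lies with its underside facing you; then push the stamped one, still lying, along the bench until its top end rests against the rail, and leave the other lying where it fell, well short of the rail. Do not lift the cartons off the bench, and leave the vial, beaker and glass cell standing where they are.

Things in the scene. Friction and masses are not known exactly. Their poses are not given: they have to be found in the camera images.
- stamped_carton: Spare-lamp carton, white card with a coloured print, 42 x 42 mm and 82 mm tall, about 60 g (varies), starts upright. Origin: centre of its underside; z axis from the underside to the top; x axis roughly towards the rail at the start (within 0.3 rad). This is the one with a red ring-and-dot stamp, 30 mm across, in the middle of its underside; from above and around the two cartons look the same, and which stands left varies.
- stamped_carton_head (a point): Centre of the top end of the stamped carton, 82 mm from its underside.
- blank_carton: Spare-lamp carton, white card with a coloured print, 42 x 42 mm and 82 mm tall, about 60 g (varies), starts upright. Origin: centre of its underside; z axis from the underside to the top; x axis roughly towards the rail at the start (within 0.3 rad). Its underside is plain.
- blank_carton_head (a point): Centre of the top end of the plain carton, 82 mm from its underside.
- rail: Dispatch rail, a straight aluminium bar with yellow front face and black end caps, fixed to the bench, 320 mm long, 18 mm high. Origin: on the bench, under the middle of the front face; x axis points away from the cartons, square to the front face (rail lies at x = 0 to 16 mm); y axis runs along the rail to the left. The cartons start 155 to 200 mm in front of it (x negative), one 60 to 130 mm to the left of its middle, the other 60 to 110 mm to the right.
- vial: Bystander: vial with black cap, 22 mm across, 46 mm tall, between the two cartons' lanes near the rail; origin centre of underside.
- beaker: Bystander: small plastic beaker, 45 mm across, 56 mm tall, at the right; origin centre of underside.
- glass_cell: Bystander: square open glass cell, 46 mm wide, 56 mm tall, at the left; origin centre of underside.
Not all that is in view belongs to the job. Leave any blue or brown look-alike of the stamped_carton alone.

How it is judged:
By the outcome, as a careful person would: the job done as asked, in the order asked, and still so for the second after the job is handed in, with the robot touching nothing.
It also fails if it takes over 51 s, if anything falls off the work surface, if the arm or the gripper's body presses on something with over 40 N, if the wrist force passes 120 N, or if a joint passes its speed limit or range.

## Robot

A 6-joint arm with a two-finger parallel gripper is mounted at the origin on a cart in front of the work surface, level with it; the furniture and walls round the work are solid. World frame = base frame: x ahead of the robot, y to its left, z up, the work surface at z = 0. Lengths are in m, angles in rad, forces in N, time in s.
With the tool pointing down it reaches from about 0.325 to 0.775 m from the base axis. Payload 9.3 kg.
Tool frame: the origin (TCP) lies between the finger pads; the fingertips stand 14 mm ahead of it and the grasp point (between the pads) lies 5 mm behind it; z points along the fingers, y is the direction in which the jaws open and shut (so a half turn about z gives the same grasp; the last joint's range is limited). The gripper opens to 85 mm and grips with 20 to 120 N. Pads are 22 mm wide; open, the fingers measure 114 mm over their backs; the gripper's body (76 mm by 85 mm) begins 54 mm behind the grasp point. The pads swing forward as they close: fully open they stand 13 mm farther back than shut.
Start: joints at [-1.387, 0.259, 0.021, 1.334, 0, 1.418], TCP at [0.182, -0.519, 0.245] pointing down, gripper open.
Joint ranges: [-3.04, 3.04], [-0.91, 1.82], [-1.04, 1.36], [-1.92, 1.95], [-1.52, 1.45], [-3.14, 3.14]. Speed limits (rad/s): [2.22, 2.22, 2.79, 3.14, 3.14, 3.14].

## Interface

Orientations are given as [roll, pitch, yaw] about the fixed x, y, z axes, in that order (R = Rz(yaw) Ry(pitch) Rx(roll)).
In Python, from workcell import env gives the robot as it stands.
- The arm moves only by the tool play_rows, never from a script. Its argument "plan" is a list of rows, each a list of 7 numbers: the shift along the world's x, y, z as a fraction of full scale, then the turn, a rotation vector about the world's x, y, z as a fraction of full scale, then the gripper command: -1 is fully open, 1 is shut, values between are in proportion. A call has 1 to 12 rows; each row shifts and turns the pose as measured when the row begins; what a row does not reach is not made up. Full scale, the value 1, is 0.025 m for a shift and 0.08 rad for a turn. A row lasts 1/10 s, in which the tool goes at most 50 mm and 8.59 degrees, less where a joint would pass 70% of its speed; a pose out of reach is approached as far as the arm can. A call with a number of a shift or a turn outside -1 to 1 is refused whole. A call with a gripper value outside its range is refused whole. The fingers move at their own pace and stop on an object; "grip_force" is the grip in N (left out, the last holds). Time passes only in rows, so rows that do not move let the fingers close. It gives the time, the measured TCP pose, the force and the opening at its end, in the units of the state.
- env.read_state(): the state, without advancing time (a new reading comes with each control period).
- env.get_image(name): name is "scene" or "top"; returns a dict with "pixels" (384x512x3 uint8, blue, green, red), "camera_matrix" (3x3 intrinsics, pixels), "k1" (the pictures are not rectified: a ray, as slopes to the right and down, at radius r is drawn at 1 + k1 r^2 times it, then the intrinsics apply), "R" (3x3) and "t" (3): a world point X has camera coordinates R X + t. Camera axes: x right, y down, z forward; pixel columns grow to the right and rows downward; lengths in m; the calibration is good to about 2 mm. A picture is of the moment at which its call begins. There is no depth.
- env.close_job(): hands the job in, once; it reports no verdict.
The state is a dict: "time_s": time; "joint_positions": joint angles; "qvel": joint speeds; "tau": joint torques, N m; "ee_pos": TCP position; "tool_rot": TCP orientation; "ft_force": force on the tool from outside, world axes, zero at the start; "torque": the same for the moment, N m; "grip_width": finger opening in m.
Only numpy, scipy, OpenCV 4.12 (cv2) and the standard library are available. Lean on these libraries where they do the work, as an engineer would, in place of code of your own. Each camera call takes 0.05 s, during which the arm holds its last target. There are 200 camera calls.

## Working session

There is one attempt and no reset: what is moved stays moved. The work goes in short steps, Python scripts to look and compute and a tool call to move; the robot and the scene stay as the last step left them, time stands still between calls to the robot, and variables do not carry over. Pictures are saved under pics/ and viewed, about 8 in all and at most 12, crops included, and the job is handed in when it is done.

Besides the shell and the picture viewer there is one more tool, called after ">>>" as name(argument=value, ...) on one line, values as JSON. play_rows: Moves the arm, as the interface text tells. Its arguments: {"type":"object","properties":{"plan":{"type":"array"},"grip_force":{"type":"number"}},"required":["plan"]}

```bash
ls; mkdir -p pics; cat > h.py <<'E'
import numpy as np,cv2
from workcell import env
def cam(n):
    return env.get_image(n)
def unproj(c,u,v,z=0.0):
    K=np.array(c["camera_matrix"]);k=c["k1"];R=np.array(c["R"]);t=np.array(c["t"])
    d=cv2.undistortPoints(np.array([[[u,v]]],float),K,np.array([k,0,0,0.]))[0,0]
    o=-R.T@t;r=R.T@np.array([d[0],d[1],1]);return o+r*(z-o[2])/r[2]
def proj(c,X):
    K=np.array(c["camera_matrix"]);p=np.array(c["R"])@np.array(X)+np.array(c["t"]);d=p[:2]/p[2]
    d=d*(1+c["k1"]*(d@d));return (K@[d[0],d[1],1])[:2]
E
python3 - <<'E'
from h import *
for n in("scene","top"):
    c=cam(n);cv2.imwrite(f"pics/{n}0.png",c["pixels"]);print(n,c["k1"],-np.array(c["R"]).T@c["t"])
print(env.read_state())
E
```

```text
pics
scene 0.009159183219445336 [0.08634909 0.76291042 0.49045441]
top 0.007187836597860206 [0.32185461 0.14097942 1.09081216]
{'time_s': 0.1, 'joint_positions': array([-1.38659606e+00,  2.59146394e-01,  2.08260758e-02,  1.33367767e+00,
        1.32893934e-05,  1.41817472e+00]), 'qvel': array([ 1.53016870e-03, -2.10127304e-03,  1.53494133e-03, -1.65760098e-03,
       -4.35257138e-04,  8.93349695e-05]), 'tau': array([ 4.32729328e-03, -5.56697774e+01,  3.45069122e+01,  1.16979360e-02,
       -1.87554483e-04, -1.20217129e-05]), 'ee_pos': array([ 0.18171444, -0.5188712 ,  0.24471634]), 'tool_rot': array([-3.14040698e+00, -1.95823402e-04,  3.36821748e-01]), 'ft_force': array([-0.01774955, -0.5352816 , -0.14626253]), 'torque': array([ 0.00558741, -0.04579241, -0.00269808]), 'grip_width': 0.08556142303329069}
```

View pics/top0.png

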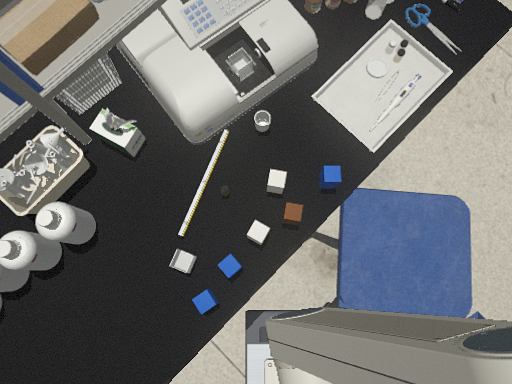

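View pics/scene0.png

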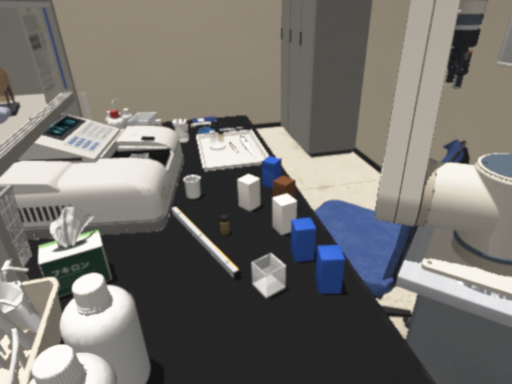

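The top view shows white cartons at (277,181) and (258,232), with the rail running from (225,131) to (182,235). The vial is at (225,191), the beaker at (262,121) and the cell at (182,261). The blue boxes at (332,176), (230,265) and (205,301) and the brown one at (293,212) are look-alikes. Only the two white boxes fit the cartons.

```bash
python3 - <<'E'
from h import *
c=cam("top");im=c["pixels"]
for p in[(225,131),(182,235)]:print("rail end",unproj(c,*p,.018))
for n,p,z in[("vial",(225,190),.046),("beaker",(262,118),.056),("cell",(184,258),.056),("brown",(294,211),.082),("blue1",(332,174),.082),("blue2",(230,266),.082),("blue3",(204,302),.082)]:print(n,unproj(c,*p,z).round(3))
for p in[(277,181),(258,232)]: print(p,unproj(c,*p,.082).round(3))
x0,y0=160,105
cr=cv2.resize(im[y0:y0+220,x0:x0+200],None,fx=4,fy=4,interpolation=cv2.INTER_CUBIC)[:, :]
cr=cv2.resize(im[105:255,160:350],None,fx=4,fy=4,interpolation=cv2.INTER_CUBIC)
cv2.imwrite("pics/top_crop.png",cr)
E
```

```text
rail end [0.70678204 0.21933882 0.018     ]
rail end [0.42312236 0.32872413 0.018     ]
vial [0.536 0.216 0.046]
beaker [0.729 0.119 0.056]
cell [0.363 0.315 0.056]
brown [0.475 0.042 0.082]
blue1 [ 0.568 -0.056  0.082]
blue2 [0.342 0.2   0.082]
blue3 [0.258 0.261 0.082]
(277, 181) [0.551 0.083 0.082]
(258, 232) [0.423 0.132 0.082]
```

View pics/top_crop.png

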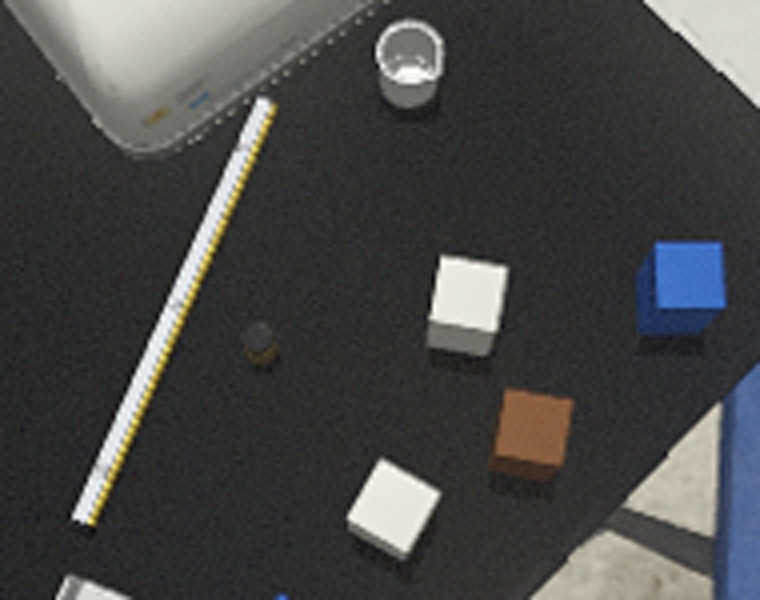

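```bash
python3 - <<'E'
from h import *
c=cam("top")
cv=lambda p:(p[0]/4+160-.4,p[1]/4+105-.4)
A=unproj(c,*cv((276,106)),0.009);B=unproj(c,*cv((96,524)),0.009)
u=(B-A)[:2];L=np.hypot(*u);u/=L;n=np.array([-u[1],u[0]]);n*=np.sign(n[1])
M=(A+B)[:2]/2;print("rail",A.round(3),B.round(3),L,"mid",M,"n",n,"ang n",np.arctan2(n[1],n[0]))
for nm,q in dict(L=[(383,459),(441,491),(405,550),(347,518)],R=[(441,255),(509,266),(496,331),(430,318)]).items():
    P=np.array([unproj(c,*cv(p),.082)[:2] for p in q])
    e=np.roll(P,-1,0)-P;a=np.degrees(np.arctan2(e[:,1],e[:,0]));C=P.mean(0)
    print(nm,C.round(4),"sides",np.hypot(*e.T).round(4),a.round(1),"rail x,y",(C-M)@n,(C-M)@u)
for nm,p in dict(vial=(.536,.216),beaker=(.729,.119),cell=(.363,.315),brown=(.475,.042),blue2=(.342,.2)).items():
    d=np.array(p)-M;print(nm,d@n,d@u)
E
```

```text
rail [0.71  0.21  0.009] [0.422 0.326 0.009] 0.30983194916975654 mid [0.56602254 0.26806176] n [0.37440905 0.92726364] ang n 1.187036940988171
L [0.4265 0.1314] sides [0.0407 0.0423 0.0404 0.0425] [-119.4  148.    60.8  -31.6] rail x,y -0.17898689616555571 0.07822069104471213
R [0.5597 0.0832] sides [0.0435 0.0428 0.0421 0.0414] [-99.8 167.8  78.3 -10.3] rail x,y -0.17379710274267998 -0.0633082592675869
vial -0.05951568844810683 0.008346418377368875
beaker -0.0771993154440286 -0.20693314251095393
cell -0.03248935319081107 0.20582952449675385
brown -0.24369851435881978 -0.00023767386025324577
blue2 -0.14698726219614508 0.18224502040177132
```

>>> play_rows(plan=[[0.33,0.93,0,0,0,0.72,0.72],[0.33,0.93,0,0,0,0.72,0.72],[0.33,0.93,0,0,0,0.72,0.72],[0.33,0.93,0,0,0,0.72,0.72],[0.33,0.93,0,0,0,0.72,0.72],[0.33,0.93,0,0,0,0.72,0.72],[0.33,0.93,0,0,0,0.72,0.72],[0.33,0.93,0,0,0,0.72,0.72],[0.33,0.93,0,0,0,0.72,0.72],[0.33,0.93,0,0,0,0.72,0.72],[0.33,0.93,0,0,0,0.72,0.72],[0.33,0.93,0,0,0,0.72,0.72]])

```text
time_s: 1.4
ee_pos: [0.2815, -0.2307, 0.2421]
tool_rot: [-3.138, -0.001, 1.05]
ft_force: [0.8, 0.0, 0.7]
grip_width: 0.012
```

>>> play_rows(plan=[[0.385,1,0,0,0,0,0.72],[0.385,1,0,0,0,0,0.72],[0.385,1,0,0,0,0,0.72],[0.385,1,0,0,0,0,0.72],[0.385,1,0,0,0,0,0.72],[0.385,1,0,0,0,0,0.72],[0.385,1,0,0,0,0,0.72],[0.385,1,0,0,0,0,0.72],[0.385,1,0,0,0,0,0.72],[0.385,1,0,0,0,0,0.72],[0.385,1,0,0,0,0,0.72],[0.385,1,0,0,0,0,0.72]])

```text
time_s: 2.6
ee_pos: [0.3984, 0.0831, 0.2425]
tool_rot: [-3.14, -0.001, 1.051]
ft_force: [0.5, -0.4, -0.5]
grip_width: 0.0119
```

Above the standoff point. I'll descend to z of about 0.082, then check with one close view.

>>> play_rows(plan=[[0,0,-1,0,0,0,0.72],[0,0,-1,0,0,0,0.72],[0,0,-1,0,0,0,0.72],[0,0,-1,0,0,0,0.72],[0,0,-1,0,0,0,0.72],[0,0,-1,0,0,0,0.72],[0,0,-0.3,0,0,0,0.72],[0,0,0,0,0,0,0.72]])

```text
time_s: 3.4
ee_pos: [0.3986, 0.087, 0.08]
tool_rot: [-3.142, -0.003, 1.058]
ft_force: [0.4, -0.3, -0.3]
grip_width: 0.012
```

```bash
python3 - <<'E'
from h import *
s=env.read_state();print(s["ee_pos"],s["tool_rot"],s["joint_positions"])
c=cam("scene");cv2.imwrite("pics/s1.png",cv2.resize(c["pixels"][150:310,200:380],None,fx=3.5,fy=3.5,interpolation=cv2.INTER_CUBIC))
E
```

```text
[0.39864842 0.08702609 0.08003569] [-3.14156114e+00 -2.82746030e-03  1.05799730e+00] [ 0.00685008  0.1411427  -0.58915807  0.83911886  0.00246986  2.0904471 ]
```

View pics/s1.png

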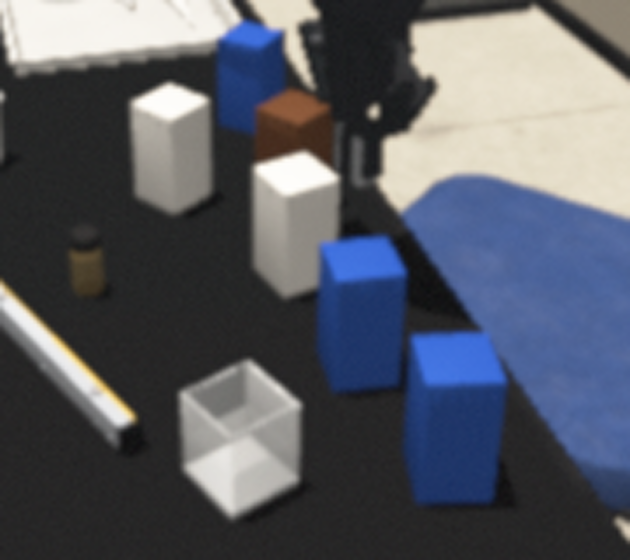

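The crop shows the fingers at (365,160), just behind the left carton and near its top. Nothing else is in the way.

>>> play_rows(plan=[[0.2,0.34,0.05,0,0,0,0.72],[0.2,0.34,0,0,0,0,0.72],[0.2,0.34,0,0,0,0,0.72],[0.2,0.34,0,0,0,0,0.72],[0.2,0.34,0,0,0,0,0.72],[0.2,0.34,0,0,0,0,0.72],[0,0,0,0,0,0,0.72],[0,0,0,0,0,0,0.72]])

```text
time_s: 4.25
ee_pos: [0.4345, 0.1441, 0.0857]
tool_rot: [3.135, -0.007, 1.059]
ft_force: [0.2, 0.5, -1.1]
grip_width: 0.0119
```

```bash
python3 - <<'E'
from h import *
a=cam("scene")["pixels"][150:310,200:380];b=cam("top")["pixels"][105:265,160:340]
f=lambda i:cv2.resize(i,None,fx=2.2,fy=2.2,interpolation=cv2.INTER_CUBIC)
cv2.imwrite("pics/s2.png",np.hstack([f(a),f(b)]))
E
```

```text
(no output)
```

View pics/s2.png

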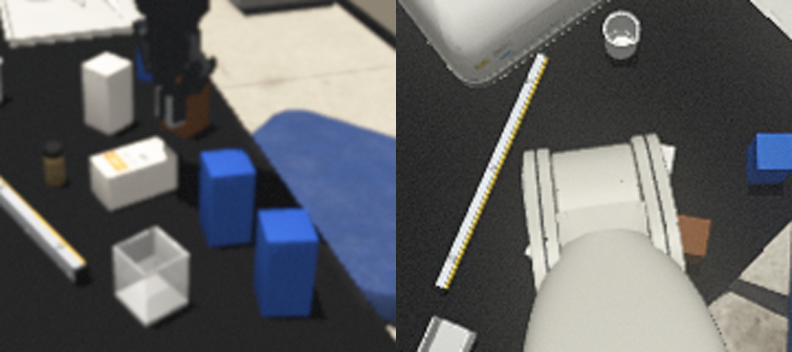

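Left carton is down, lying at (135,172) in the scene crop. Next, the right carton.

>>> play_rows(plan=[[0,0,1,0,0,0,0.72],[0,0,1,0,0,0,0.72],[0,0,1,0,0,0,0.72],[0.77,-0.77,0,0,0,0.68,0.72],[0.77,-0.77,0,0,0,0.68,0.72],[0.77,-0.77,0,0,0,0.68,0.72],[0.77,-0.77,0,0,0,0.68,0.72],[0.77,-0.77,0,0,0,0.68,0.72],[0.77,-0.77,0,0,0,0.68,0.72],[0,0,0,0,0,0,0.72]])

```text
time_s: 5.35
ee_pos: [0.5501, 0.0199, 0.1641]
tool_rot: [3.136, -0.005, 1.396]
ft_force: [-0.1, 0.0, -0.6]
grip_width: 0.0121
```

>>> play_rows(plan=[[0,0,-1,0,0,0,0.72],[0,0,-1,0,0,0,0.72],[0,0,-1,0,0,0,0.72],[0,0,-0.2,0,0,0,0.72],[0.07,0.38,0,0,0,0,0.72],[0.07,0.38,0,0,0,0,0.72],[0.07,0.38,0,0,0,0,0.72],[0.07,0.38,0,0,0,0,0.72],[0.07,0.38,0,0,0,0,0.72],[0.07,0.38,0,0,0,0,0.72],[0.07,0.38,0,0,0,0,0.72]])

```text
time_s: 6.45
ee_pos: [0.5624, 0.0916, 0.0871]
tool_rot: [3.13, -0.006, 1.388]
ft_force: [1.1, 0.1, -0.5]
grip_width: 0.0121
```

>>> play_rows(plan=[[0,0,0,0,0,0,0.72],[0,0,0,0,0,0,0.72],[0,0,0,0,0,0,0.72]])

```text
time_s: 6.75
ee_pos: [0.5625, 0.0933, 0.0871]
tool_rot: [3.13, -0.006, 1.391]
ft_force: [0.8, -0.5, -0.1]
grip_width: 0.0119
```

```bash
python3 - <<'E'
from h import *
a=cam("scene")["pixels"][150:310,200:380];b=cam("top")["pixels"][105:265,160:340]
f=lambda i:cv2.resize(i,None,fx=2.2,fy=2.2,interpolation=cv2.INTER_CUBIC)
cv2.imwrite("pics/s3.png",np.hstack([f(a),f(b)]))
E
```

```text
(no output)
```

View pics/s3.png

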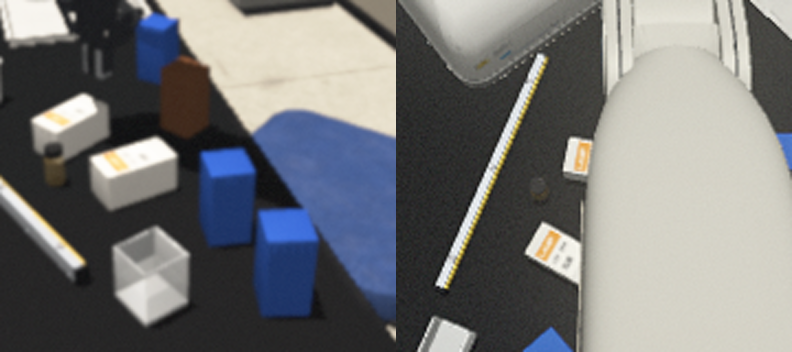

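>>> play_rows(plan=[[0,0,1,0,0,0,0.72],[0,0,1,0,0,0,0.72],[0,0,1,0,0,0,0.72],[-0.1,-1,0,0,0,0,0.72],[-0.1,-1,0,0,0,0,0.72],[-0.1,-1,0,0,0,0,0.72],[-0.1,-1,0,0,0,0,0.72],[-0.1,-1,0,0,0,0,0.72],[-0.1,-1,0,0,0,0,0.72],[-0.1,-1,0,0,0,0,0.72],[-0.1,-1,0,0,0,0,0.72],[-0.1,-1,0,0,0,0,0.72]])

```text
time_s: 8.05
ee_pos: [0.5368, -0.1425, 0.1652]
tool_rot: [3.131, -0.006, 1.388]
ft_force: [0.4, 1.1, 0.4]
grip_width: 0.0116
```

```bash
python3 - <<'E'
from h import *
im=np.mean([cam("top")["pixels"].astype(float) for _ in range(8)],0)
np.save("avg.npy",im)
print(env.read_state()["time_s"])
cv2.imwrite("pics/t4.png",cv2.resize(im[145:265,200:325].astype(np.uint8),None,fx=5,fy=5,interpolation=cv2.INTER_CUBIC))
E
```

```text
8.45
```

View pics/t4.png

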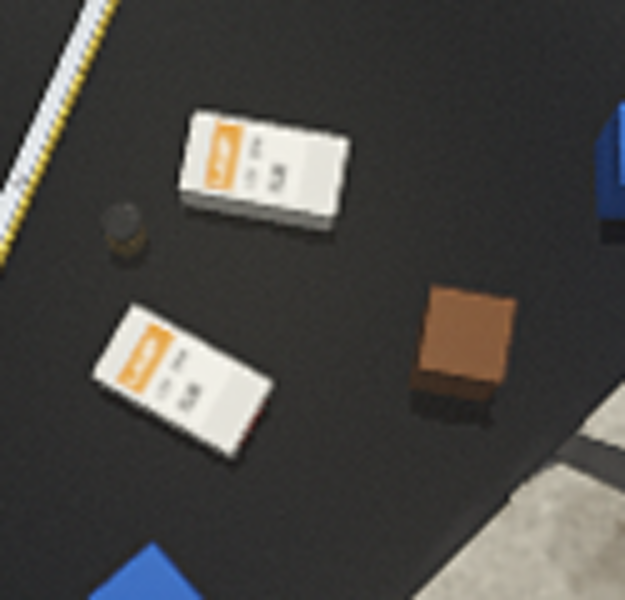

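The red tint on the left carton's underside edge, at crop (253,425), suggests the left one is stamped. I'll check that with numbers and measure the lying cartons.

```bash
python3 - <<'E'
from h import *
c=cam("top");im=np.load("avg.npy")
r=im[...,2]-im[...,1]
print("L",r[222:237,245:258].round().astype(int));print("R",r[170:192,264:272].max())
M=np.array([.566,.268]);n=np.array([.3744,.9273]);u=np.array([-.9273,.3744])
cv=lambda p:(p[0]/5+200-.4,p[1]/5+145-.4)
for nm,q in dict(L=[(135,304),(273,381),(236,456),(93,376)],R=[(194,111),(350,138),(332,220),(180,194)]).items():
    P=np.array([unproj(c,*cv(p),.042)[:2] for p in q]);head=(P[0]+P[3])/2;foot=(P[1]+P[2])/2;d=head-foot
    print(nm,"head",head,"foot",foot,"len",np.hypot(*d),"ang",np.arctan2(d[1],d[0]),"rail head",(head-M)@n,(head-M)@u,"foot",(foot-M)@n,(foot-M)@u)
print(unproj(c,*cv((125,222)),.046))
E
```

```text
L [[ 2  1  1  2  1  2  2  2  3  2  1  1  0]
 [ 1  2  2  1  2  2  2  1  1  1  0  1  2]
 [ 2  2  2  2  2  2  2  2  3  2  3  2  2]
 [ 2  2  2  2  2  1  2 14 16  0  1  3  3]
 [ 2  2  1  1  1  0 11 10 -1  0  1  0  0]
 [ 2  1  2  2  2  2 26 26 -1  1 -1  0  3]
 [ 2  2  1  1  1 23 34  1  1  1  1  2  2]
 [ 2  2  2  1 12 27 14  0  0  2  0  2  0]
 [ 2  2  2  1 25 35  3  0  1  2  1  1  1]
 [ 1  2  1  8 18  6  0  1  1  1  0  0  1]
 [ 2  1  1 13 22  4  1  1  0  1  1  0  1]
 [ 1  0  8 21  7  0  1  1  2  2  1  1  1]
 [ 1  1  7  7  1  1 -1  2  0  2  0  1  1]
 [ 2  1  0  2  1  0  2  1  1  1  0  1  1]
 [ 1  1  2  2  1  0  0  1 -1  0  0  1  0]]
R 2.875
L head [0.47778943 0.22239637] foot [0.43691781 0.15032034] len 0.08285796853205246 ang 1.05494761243908 rail head -0.07531428478299483 0.06472365756311053 foot -0.15745271832992425 0.07563865059243165
R head [0.57673447 0.18515289] foot [0.56204284 0.10465795] len 0.08182467766506282 ang 1.3902673034642603 rail head -0.07280514382078082 -0.04097202924366927 foot -0.15294863795578273 -0.05748578991250125
[0.53882312 0.21702103 0.046     ]
```

Confirmed: the left underside shows a red pattern (R−G up to 35), while the right stays at 3 or less. The left carton is the stamped one. Moving behind its foot.

>>> play_rows(plan=[[-0.43,0.95,0,0,0,-0.38,0.68],[-0.43,0.95,0,0,0,-0.38,0.68],[-0.43,0.95,0,0,0,-0.38,0.68],[-0.43,0.95,0,0,0,-0.38,0.68],[-0.43,0.95,0,0,0,-0.38,0.68],[-0.43,0.95,0,0,0,-0.38,0.68],[-0.43,0.95,0,0,0,-0.38,0.68],[-0.43,0.95,0,0,0,-0.38,0.68],[-0.43,0.95,0,0,0,-0.38,0.68],[-0.43,0.95,0,0,0,-0.38,0.68],[-0.43,0.95,0,0,0,-0.38,0.68],[0,0,0,0,0,0,0.68]])

```text
time_s: 9.7
ee_pos: [0.4125, 0.1365, 0.1658]
tool_rot: [3.128, -0.007, 1.051]
ft_force: [-0.3, 0.0, 0.1]
grip_width: 0.0138
```

>>> play_rows(plan=[[0.2,-0.9,0,0,0,0,0.68],[0,0,0,0,0,0,0.68],[0,0,-1,0,0,0,0.68],[0,0,-1,0,0,0,0.68],[0,0,-1,0,0,0,0.68],[0,0,-1,0,0,0,0.68],[0,0,-1,0,0,0,0.68],[0,0,-0.1,0,0,0,0.68],[0,0,0,0,0,0,0.68]])

```text
time_s: 10.6
ee_pos: [0.4185, 0.1162, 0.0366]
tool_rot: [3.123, -0.011, 1.058]
ft_force: [0.5, -0.8, 0.5]
grip_width: 0.0143
```

>>> play_rows(plan=[[0.16,0.28,0,0,0,0,0.68],[0.16,0.28,0,0,0,0,0.68],[0.16,0.28,0,0,0,0,0.68],[0.15,0.285,0,0,0,0.2,0.68],[0.15,0.285,0,0,0,0.2,0.68],[0.15,0.285,0,0,0,0.2,0.68],[0.15,0.285,0,0,0,0.2,0.68],[0.15,0.285,0,0,0,0.2,0.68],[0.15,0.285,0,0,0,0.2,0.68],[0.15,0.285,0,0,0,0.2,0.68]])

```text
time_s: 11.6
ee_pos: [0.4624, 0.1938, 0.0407]
tool_rot: [3.118, -0.015, 1.18]
ft_force: [0.3, -1.1, 0.5]
grip_width: 0.0139
```

```bash
python3 - <<'E'
from h import *
a=cam("scene")["pixels"][150:310,200:380]
cv2.imwrite("pics/s5.png",cv2.resize(a,None,fx=3.5,fy=3.5,interpolation=cv2.INTER_CUBIC))
E
```

```text
(no output)
```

View pics/s5.png

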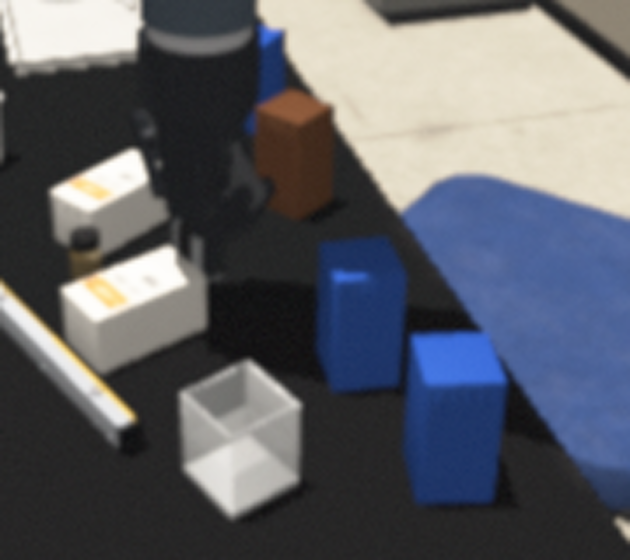

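The stamped carton at (135,305) is square to the rail and about 15 mm short of it. The vial and cell are clear. Closing slowly.

>>> play_rows(plan=[[0.06,0.15,-0.08,0,0,0.03,0.68],[0.06,0.15,-0.08,0,0,0.03,0.68],[0.06,0.15,-0.08,0,0,0,0.68],[0.06,0.15,-0.08,0,0,0,0.68]])

```text
time_s: 12.05
ee_pos: [0.4673, 0.206, 0.0323]
tool_rot: [3.116, -0.004, 1.184]
ft_force: [-13.7, -34.8, 27.2]
grip_width: 0.0136
```

The force shows it is seated against the rail. Backing straight off.

>>> play_rows(plan=[[-0.08,-0.2,0,0,0,0,0.68],[-0.15,-0.37,0,0,0,0,0.68],[-0.3,-0.74,0,0,0,0,0.68],[-0.1,-0.3,0.3,0,0,0,0.68],[0,0,1,0,0,0,0.68],[0,0,1,0,0,0,0.68],[0,0,1,0,0,0,0.68],[0,0,1,0,0,0,0.68],[0,0,1,0,0,0,0.68]])

```text
time_s: 12.95
ee_pos: [0.4478, 0.1624, 0.1684]
tool_rot: [3.122, -0.003, 1.181]
ft_force: [0.5, 0.2, -0.8]
grip_width: 0.0135
```

>>> play_rows(plan=[[0.2,-1,0,0,0,0,0.68],[0.2,-1,0,0,0,0,0.68],[0.2,-1,0,0,0,0,0.68],[0.2,-1,0,0,0,0,0.68],[0.2,-1,0,0,0,0,0.68],[0.2,-1,0,0,0,0,0.68],[0.2,-1,0,0,0,0,0.68],[0.2,-1,0,0,0,0,0.68],[0.2,-1,0,0,0,0,0.68],[0.2,-1,0,0,0,0,0.68],[0.2,-1,0,0,0,0,0.68],[0,0,0,0,0,0,0.68]])

```text
time_s: 14.15
ee_pos: [0.5072, -0.1232, 0.1813]
tool_rot: [3.104, -0.016, 1.181]
ft_force: [0.1, -1.0, -0.1]
grip_width: 0.0137
```

```bash
python3 - <<'E'
from h import *
s=env.read_state();print(s["time_s"],s["ee_pos"],s["ft_force"])
a=cam("scene")["pixels"][180:290,200:330];b=np.mean([cam("top")["pixels"].astype(float) for _ in range(4)],0).astype(np.uint8)[145:255,170:300]
f=lambda i:cv2.resize(i,None,fx=5,fy=5,interpolation=cv2.INTER_CUBIC)
cv2.imwrite("pics/t6.png",f(b)); cv2.imwrite("pics/s6.png",f(a))
E
```

```text
14.15 [ 0.50715868 -0.12324376  0.1812886 ] [ 0.06135124 -0.99064882 -0.14471514]
```

View pics/t6.png

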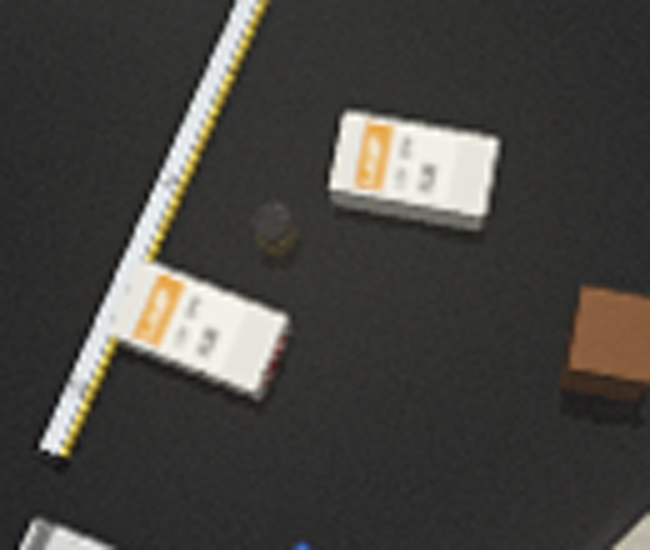

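View pics/s6.png

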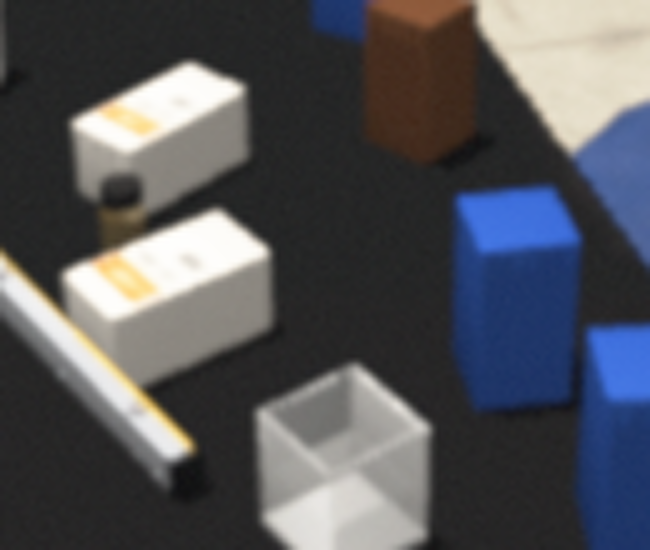

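```bash
python3 - <<'E'
from h import *
c=cam("top");M=np.array([.566,.268]);n=np.array([.3744,.9273]);u=np.array([-.9273,.3744])
cv=lambda p:(p[0]/5+170-.4,p[1]/5+145-.4)
for nm,q in dict(foot1=(289,317),foot2=(264,397)).items():
    P=unproj(c,*cv(q),.042)[:2]-M;print(nm,(P@n).round(4),(P@u).round(4))
print(unproj(c,*cv((274,221)),.046))
E
```

```text
foot1 -0.0827 0.049
foot2 -0.0866 0.092
[0.5393553  0.21754357 0.046     ]
```

```bash
python3 - <<'E'
from h import *
c=cam("top");im=np.mean([cam("top")["pixels"].astype(float) for _ in range(6)],0)
B,G,R=im[...,0],im[...,1],im[...,2]
w=lambda pts,z:np.array([unproj(c,x,y,z)[:2] for x,y in pts])
# rail: white top -> yellow boundary; use yellow pixels centroid per row
hsv=(R-B);pts=[]
for y in range(133,236):
    if 190<y<216: continue
    xs=np.arange(178,228);v=np.clip(hsv[y,178:228]-25,0,None)
    if v.sum()>20: pts.append((float((xs*v).sum()/v.sum()),y))
W=w(pts,.009);m=W.mean(0);d=np.linalg.svd(W-m)[2][0]
for _ in range(3):
    nn=np.array([-d[1],d[0]]);k=abs((W-m)@nn)<.004;m=W[k].mean(0);d=np.linalg.svd(W[k]-m)[2][0]
nn=np.array([-d[1],d[0]]);nn*=np.sign(nn[1]);print("rail",m,"n ang",np.arctan2(nn[1],nn[0]),k.sum(),len(k))
# carton top face
msk=np.uint8((im.min(2)>150)|((R>180)&(R-B>60)))*255
sub=np.zeros_like(msk);sub[190:228,190:232]=msk[190:228,190:232]
# long edge/foot edge by half-level in red channel along scan lines, top face level ~ 220
def edge(p,q,dirn,z=.042):
    out=[]
    for s in np.linspace(.15,.85,12):
        o=np.array(p)*(1-s)+np.array(q)*s
        t=np.arange(-4,4,.1);X=(o+np.outer(t,dirn)).astype(np.float32)
        v=cv2.remap(G.astype(np.float32),X[:,0].reshape(1,-1),X[:,1].reshape(1,-1),cv2.INTER_LINEAR)[0]
        out.append(o+t[np.argmin(np.gradient(v))]*np.array(dirn))
    P=w(out,z);mm=P.mean(0);dd=np.linalg.svd(P-mm)[2][0];return mm,dd
cv=lambda a:np.array([a[0]/5+169.6,a[1]/5+144.6])
o=np.array([.92,.39])
mf,df=edge(cv((289,317)),cv((264,397)),o)
ms,ds=edge(cv((160,265)),cv((289,317)),np.array([.39,-.92]))
print("foot dist",(mf-m)@nn,"foot edge ang",np.arctan2(df[1],df[0])%np.pi-np.pi/2,"side ang",np.arctan2(ds[1],ds[0])%np.pi)
E
```

```text
rail [0.57813823 0.26541488] n ang 1.1805528208663287 72 78
foot dist -0.08431462113988078 foot edge ang 1.178079337824689 side ang 1.1832864393086213
```

The stamped carton is parallel to the rail within 0.003 rad. Its foot is 84 ± 2 mm from the face, which matches the 82 mm length, and the push built up 37 N against the rail. Handing in.

```bash
python3 -c "
from workcell import env
print(env.read_state()['time_s'],env.close_job())"
```

```text
the job is handed in; nothing more can be done
14.8 None
```

I tipped the left carton over towards the rail, then the right one. I then pushed the left one along the bench to the rail and handed the job in at 14.8 s. Neither carton was gripped or lifted.

- **Which is stamped:** the top view showed a red pattern on the edge of the left carton's underside (red minus green up to 35). The right one read 3 or less, though its underside was almost edge-on to the camera.
- **Stamped carton:** it lies square to the rail within about 0.003 rad. The push built up to about 37 N sideways when it met the rail. The images put its underside 84 mm from the face against the 82 mm length. That suggests a gap of about 2 mm, within the camera's 2 mm calibration error, so I relied on the force as the sign of contact.
- **Force to note:** that same push also showed about 27 N upwards on the tool, probably friction because I was lowering the fingers slightly while pressing. I backed off at once.
- **Other carton:** it lies where it fell, with its top end about 73 mm short of the rail.
- **Bystanders:** the vial and glass cell are standing where they were in the last views. The beaker was last seen in place after the left carton fell, and the arm worked well away from it after that. The blue and brown boxes in the last views were also standing in place.
- **At hand-in:** the gripper was clear of everything, about 0.18 m above the bench.

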